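# Press a PCR plate home with a spring-centred valve lever

### The arm

A 6-joint arm with a two-finger parallel gripper is mounted at the origin on the work surface. World frame = base frame: x ahead of the robot, y to its left, z up, the work surface at z = 0. Lengths are in m, angles in rad, forces in N, time in s.
With the tool pointing down it reaches from about 0.375 to 0.825 m from the base axis. Payload 5.5 kg.
Tool frame: the origin (TCP) lies on the front face of the gripper's body, between the roots of the fingers; the fingertips stand 73 mm ahead of it and the grasp point (between the pads) lies 54 mm ahead of it; z points along the fingers, y is the direction in which the jaws open and shut (so a half turn about z gives the same grasp; the last joint's range is limited). The gripper opens to 85 mm and grips with 20 to 120 N. Pads are 22 mm wide; open, the fingers measure 114 mm over their backs; the gripper's body (76 mm by 85 mm) begins 54 mm behind the grasp point. The pads swing forward as they close: fully open they stand 13 mm farther back than shut.
Start: joints at [-1.107, 0.314, -0.047, 1.21, 0, 1.571], TCP at [0.268, -0.537, 0.304] pointing down, gripper open.
Joint ranges: [-2.67, 2.67], [-0.69, 1.73], [-1.03, 1.25], [-2.08, 2.16], [-1.42, 1.45], [-3.14, 3.14]. Speed limits (rad/s): [2.39, 2.39, 3.01, 3.14, 3.14, 3.14].

### API

Orientations are given as a rotation vector (axis times angle).
In Python, from plant import sense, grab_frame, camera_model, job_done, regions_of, pinpoint gives the robot as it stands.
- The arm moves only by the tool arm_command, never from a script. Its argument "series" is a list of rows, each an object with "dr": the turn, a rotation vector about the tool's x, y, z in rad, a list of three; "offset": the shift along the tool's x, y, z in cm, a list of three; "jaw": the closure in counts, from 0 (fully open) to 255 (shut). In form: [{"dr": [ax, ay, az], "offset": [dx, dy, dz], "jaw": jaw}, ...]. A call has 1 to 5 rows; each row is the pose to reach, as a shift and turn from the pose commanded when the call began, along the tool's axes at that moment; what a row does not reach only later rows make up. A row lasts 1/12 s, in which the tool goes at most 41.7 mm and 7.16 degrees, less where a joint would pass 70% of its speed; a pose out of reach is approached as far as the arm can. A call with a gripper value outside its range is refused whole. The fingers move at their own pace and stop on an object; "grip_force" is the grip in N (left out, the last holds). Time passes only in rows, so rows that repeat a pose let the fingers close. It gives the time, the measured TCP pose, the force and the opening at its end, in the units of the state.
- sense(): the state, without advancing time (a new reading comes with each control period).
- grab_frame(name): name is "side" or "top"; returns the picture (384x512x3 uint8, red, green, blue); there is no depth.
- camera_model(name): a dict with "mtx" (3x3 intrinsics, pixels), "D" ([k1, k2, p1, p2, k3] as OpenCV has them; the pictures are not rectified), "R" (3x3) and "t" (3): a world point X has camera coordinates R X + t. Camera axes: x right, y down, z forward; pixel columns grow to the right and rows downward; lengths in m; the calibration is good to about 2 mm. A picture is of the moment at which its call begins. camera_model takes no time and is no camera call.
- job_done(): hands the job in, once; it reports no verdict.
Trained networks look in the newest picture that a camera, given by its name, has taken for a name from the list of things; names that differ only in an ending like _2 or _b are one class to them, and where a whole thing is asked for, a point or a joint stands for the part that bears it (a point fixed in the world has none). Each returns a list of dicts, best first, with "conf" (0 to 1); they miss things now and then, are a little off and sometimes report something else, mostly with a low value. They report only what shows in the picture. A call takes as long as a camera call.
- regions_of(camera, name): "region" (384x512 bool, what is visible of it) and "rect" ([centre column, centre row, width, height] in pixels, round what is visible of it).
- pinpoint(camera, name): "pixel" ([column, row] in pixels: a listed point, or the origin of a listed thing).
The state is a dict: "t": time; "joint_positions": joint angles; "joint_velocities": joint speeds; "joint_torque": joint torques, N m; "tcp_pos": TCP position; "tcp_rot": TCP orientation; "wrist_force": force on the tool from outside, world axes, zero at the start; "torque": the same for the moment, N m; "width": finger opening in m.
Only numpy, scipy, OpenCV 4.12 (cv2) and the standard library are available. Lean on these libraries where they do the work, as an engineer would, in place of code of your own. Each camera call takes 0.05 s, during which the arm holds its last target. There are 200 camera calls.

### The job

Push the blue tab of the tray until the tray is fully home under the plate press, then push the press's valve lever over towards its green side and hold it there until the press head has pushed the 96-well plate fully down into the amber block, and keep it held for two more seconds. Then ease the lever back to its centre without letting it snap, so that the press head rises fully, and leave it alone. Do not force the lever against its stop or push it to the red side, do not push on the press itself, do not press the plate by hand, and do not disturb the other things on the bench.

Things in the scene. Friction and masses are not known exactly. Their poses are not given: they have to be found in the camera images.
- press: fixed cream plate press, 310 x 240 mm base plate 20 mm thick, two steel columns and a bridge 245 mm high. Origin: on the table, directly under the centre of the press head. Its x axis points the way the tray is pushed in (away from the robot), z up; the base reaches from x = -205 to +105 mm, and the columns, bridge and head all lie at x > -50 mm. The tray runs between two low rails on the base; a rubber stop ends its travel
- tray: loose aluminium tray, 185 x 150 x 12 mm, 0.5 to 1 kg (needs up to about 9 N to slide), between the rails on the press base, carrying an amber block (82 x 122 mm) and the plate. Origin: underside, below the plate's centre. Axes parallel to the press's. When fully home against the stop its origin lies in the press's frame at x = 0 (within 4 mm counts as home); it starts 50 to 85 mm short of this (x negative)
- push_tab (a point): centre of the robot-side face of the blue upright tab (80 wide, 8 thick, 47 mm high, from 32 to 79 mm above the table) at the robot-side end of the tray; this point is 60 mm above the table and 130 mm in -x from the tray's origin. Push it along the press's +x
- plate (a joint): height in m by which the frosted 96-well plate stands proud of its seat in the amber block: 0 = fully down, starts 0.006 to 0.010. It grips: it stays where it has been pushed, and under the press head it sinks slowly, some 1.5 to 4 mm/s with the lever right over at its stop, and not fully down at all with the lever over by less than 0.43 rad
- plate_top (a point): centre of the top face of the 128 x 86 mm frosted plate on the tray
- head_face (a point): centre of the underside of the aluminium press head (90 x 130 mm, red band); 92 mm above the table when fully up. The lever drives it down by 65 mm per rad through a soft spring, and up again as the lever recentres; it meets the plate after 12 to 16 mm and then sinks on with it, slowly, to 70 mm above the table when the plate is fully down
- lever (a joint): angle of the valve lever in rad: 0 = upright (centre), positive = towards the green side; stops at +0.55 and -0.55. A spring recentres it: holding it fully over takes about 6 to 9 N at the ball, most when the plate is still proud; much more means that it is on its stop (25 N is forcing it). Let go when over it would snap back at more than 6 rad/s
- knob (a point): centre of the black ball (36 mm diameter) on the lever's 12 mm steel rod, 140 mm from the pivot, 190 mm above the table when the lever is centred
- pivot (a point): the lever's pivot on the valve, 50 mm above the table; fixed. Its y axis is level and points to the green side, the way the lever must be pushed; the lever swings in its y-z plane. The cream valve box around it is fixed, 110 mm in x, 130 mm in y, 30 mm high, with a 52 mm high black middle; a green field marks its +y side and a red one its -y side
- tube_rack: blue tube rack, 50 x 100 mm, 42 mm high with its tubes, bystander; origin: centre of its underside
- tip_box: blue pipette-tip box with clear lid, 87 x 122 mm, 68 mm high, bystander; origin: centre of its underside
- spare_plate: a second frosted plate lying on the bench, 86 x 128 x 15 mm, bystander; origin: centre of its underside
- bottle: amber bottle with blue cap, 54 mm diameter, 110 mm high, bystander; origin: centre of its underside
- beaker: white plastic beaker, 70 mm diameter, 80 mm high, bystander; origin: centre of its underside
- pipette: white pipette lying down, about 255 mm long, 26 mm wide, 22 mm high, bystander; origin: on its underside near the middle, x axis towards its tip

How it is judged:
By the outcome, as a careful person would: the job done as asked, in the order asked, and still so for the second after the job is handed in, with the robot touching nothing.
It also fails if it takes over 67 s, if anything falls off the work surface, if the arm or the gripper's body presses on something with over 40 N, if the wrist force passes 120 N, or if a joint passes its speed limit or range.

## Working session

There is one attempt and no reset: what is moved stays moved. The work goes in short steps, Python scripts to look and compute and a tool call to move; the robot and the scene stay as the last step left them, time stands still between calls to the robot, and variables do not carry over. Pictures are saved under pics/ and viewed, about 8 in all and at most 12, crops included, and the job is handed in when it is done.

Besides the shell and the picture viewer there is one more tool, called by a JSON object that holds its "fn" and its "kwargs", one argument or row to a line. arm_command: Moves the arm, as the interface text tells. Its arguments: {"type":"object","properties":{"series":{"type":"array","items":{"type":"object","properties":{"dr":{"type":"array","items":{"type":"number"}},"offset":{"type":"array","items":{"type":"number"}},"jaw":{"type":"number"}}}},"grip_force":{"type":"number"}},"required":["series"]}

```bash
ls; mkdir -p pics; cat > h.py <<'E'
import numpy as np, cv2
from plant import *
from scipy.spatial.transform import Rotation as Ro
def ray(cam,px):
    m=camera_model(cam);K=np.array(m["mtx"],float);D=np.array(m["D"],float);R=np.array(m["R"]);t=np.array(m["t"])
    u=cv2.undistortPoints(np.array([[px]],float),K,D)[0,0]
    d=R.T@np.array([u[0],u[1],1]);return -R.T@t,d/np.linalg.norm(d)
def atz(cam,px,z):
    o,d=ray(cam,px);return o+d*(z-o[2])/d[2]
def tri(p1,p2):
    a,u=ray("top",p1);b,v=ray("side",p2)
    s=np.linalg.lstsq(np.c_[u,-v],b-a,rcond=None)[0]
    P,Q=a+s[0]*u,b+s[1]*v;return (P+Q)/2,np.linalg.norm(P-Q)
def proj(cam,X):
    m=camera_model(cam);R=np.array(m["R"]);r=cv2.Rodrigues(R)[0]
    return cv2.projectPoints(np.array(X,float).reshape(-1,3),r,np.array(m["t"],float),np.array(m["mtx"],float),np.array(m["D"],float))[0][:,0]
E
python3 - <<'E'
from h import *
np.set_printoptions(precision=4,suppress=True)
for c in("top","side"):
    cv2.imwrite(f"pics/{c}0.png",cv2.cvtColor(grab_frame(c),cv2.COLOR_RGB2BGR))
for n in("press","push_tab","plate_top","head_face","knob","pivot","tray","tube_rack","tip_box","spare_plate","bottle","beaker","pipette"):
    r={}
    for c in("top","side"):
        l=pinpoint(c,n); 
        if l: r[c]=l[0]["pixel"]; print(n,c,np.round(l[0]["pixel"],1),round(l[0]["conf"],2))
    if len(r)==2: print("   ",*tri(r["top"],r["side"]))
s=sense();print(s["t"],s["tcp_pos"],s["tcp_rot"],s["wrist_force"])
for c in("top","side"):
    m=camera_model(c);print(c,-np.array(m["R"]).T@np.array(m["t"]))
E
```

```text
pics
press top [191.6 143.3] 0.72
press side [202.7 262.8] 0.6
    [ 0.7159  0.2243 -0.0127] 0.014375130652477029
push_tab top [185.8 212. ] 0.57
push_tab side [266.1 252.1] 0.95
    [0.5028 0.2284 0.0605] 0.005223260401278379
plate_top top [181.  164.8] 0.64
plate_top side [221.3 244.4] 0.65
    [0.6375 0.2402 0.0821] 0.0022690849013315573
head_face top [298.2 157.1] 0.47
head_face side [198.9 237.5] 0.92
    [ 0.7716 -0.1142 -0.1922] 0.12046245335301196
knob top [359.3 204. ] 0.65
knob side [286.1 139.8] 0.5
    [ 0.5069 -0.2467  0.1973] 0.005095330843260661
pivot top [351.  204.8] 0.6
pivot side [284.7 172.8] 0.57
    [ 0.5149 -0.2551  0.0525] 0.0022196042987113578
tray top [190.2 170. ] 0.95
tray side [217.4 308.2] 0.59
    [ 0.6656  0.2562 -0.1764] 0.0031618397646477527
tube_rack top [263.4 230.6] 0.64
tube_rack side [297.8 221.7] 0.91
    [0.4398 0.0021 0.0167] 0.01092697643461513
tip_box top [407.7 196.4] 0.62
tip_box side [286.8 162. ] 0.84
    [ 0.5369 -0.4421 -0.0044] 0.015995224533993057
spare_plate top [123.1 238.3] 0.57
spare_plate side [279.7 321.5] 0.62
    [ 0.431   0.4322 -0.0066] 0.00744920302705123
bottle top [381.4 154.9] 0.89
bottle side [247.5 168.6] 0.51
    [ 0.6799 -0.3688 -0.0089] 0.006241051079830623
beaker top [294.4 155.2] 0.97
beaker side [231.3 198.6] 0.8
    [ 0.6803 -0.0945  0.021 ] 0.014182542808121909
pipette top [120. 181.] 0.77
pipette side [217.2 313.7] 0.72
    [0.604  0.4433 0.0057] 0.0022739849204643945
1.4 [ 0.2684 -0.5366  0.3039] [-3.0575 -0.722  -0.    ] [0.276  0.9801 0.0582]
top [0.3979 0.0051 1.3178]
side [0.3173 1.3221 0.987 ]
```

```bash
python3 - <<'E'
import cv2
for c in("top","side"):
    im=cv2.imread(f"pics/{c}0.png");cv2.imwrite(f"pics/{c}0b.png",cv2.resize(im,(800,600),interpolation=cv2.INTER_CUBIC))
E
```

```text
(no output)
```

View pics/top0b.png

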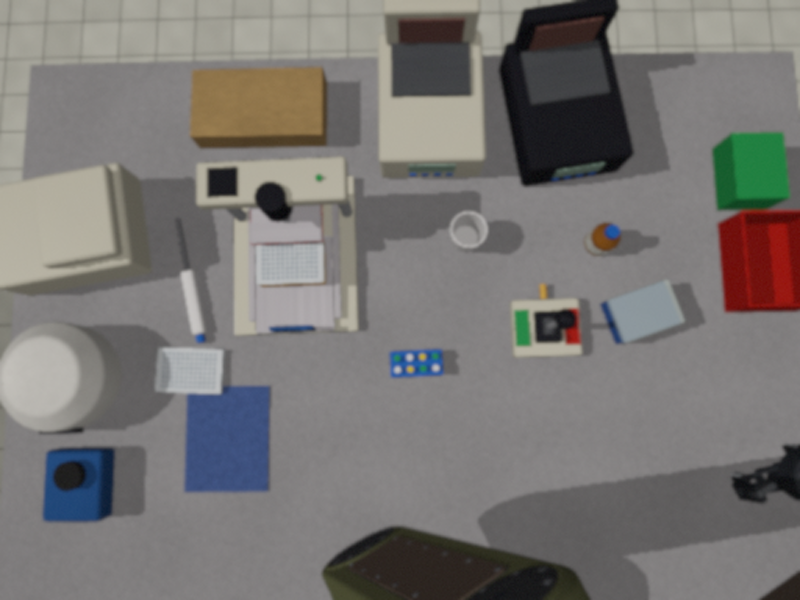

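View pics/side0b.png

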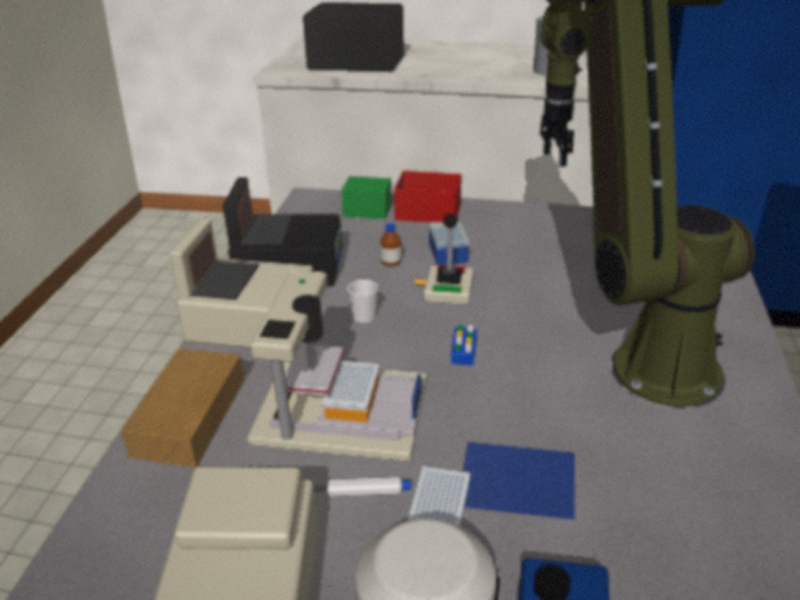

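```bash
python3 - <<'E'
from h import *
np.set_printoptions(precision=4,suppress=True)
sc=np.array([512/800,384/600])
for nm,z,pts in(("base",.02,[(234,333),(357,330),(355,180),(236,212)]),("valve",.03,[(512,302),(580,299),(582,355),(514,357)])):
    W=np.array([atz("top",np.array(p)*sc,z) for p in pts]);print(nm,W[:,:2].tolist())
    for i in range(4):
        d=W[(i+1)%4]-W[i];print("  edge",np.linalg.norm(d[:2]),np.degrees(np.arctan2(d[1],d[0])))
im={c:grab_frame(c) for c in("top","side")}
for n,z in(("plate",.08),("tray",.032),("push_tab",.079),("press",.02)):
    for r in regions_of("top",n)[:1]:
        ys,xs=np.nonzero(r["region"]);P=np.array([atz("top",(x,y),z)[:2] for x,y in zip(xs,ys)],np.float32)
        print(n,round(r["conf"],2),len(xs),cv2.minAreaRect(P),P.min(0),P.max(0))
big=cv2.resize(im["top"][130:240,130:250],None,fx=6,fy=5.4,interpolation=cv2.INTER_CUBIC)
b2=cv2.resize(im["top"][175:235,320:390],(700,600),interpolation=cv2.INTER_CUBIC)
cv2.imwrite("pics/a.png",cv2.cvtColor(big,cv2.COLOR_RGB2BGR));cv2.imwrite("pics/b.png",cv2.cvtColor(b2,cv2.COLOR_RGB2BGR))
E
```

```text
base [[0.5013903114772019, 0.3444847347298614], [0.5043976244946805, 0.10662405673132577], [0.802966212737448, 0.11005331501305554], [0.7413338605292882, 0.3462375851896582]]
  edge 0.23787968822391742 -89.27563830699347
  edge 0.29858828124633763 0.6580510972157904
  edge 0.24409333525839064 104.62520402961638
  edge 0.23994995148248172 -179.58144677213875
valve [[0.5536184267343188, -0.19135387177290844], [0.5577114788973098, -0.32172112848458917], [0.450812369803431, -0.320443183256702], [0.4486739687431454, -0.19161387325443596]]
  edge 0.13043149427396064 -88.20171406705722
  edge 0.10690674753761092 179.31507960338985
  edge 0.12884705613538325 90.95094901358217
  edge 0.10494478006948015 0.14195086967242435
plate 0.95 1034 ((0.6277230381965637, 0.22592124342918396), (0.07431857287883759, 0.12326175719499588), 0.29819053411483765) [0.5909 0.1641] [0.6651 0.2877]
tray 0.56 2845 ((0.5932629108428955, 0.22699320316314697), (0.18396174907684326, 0.15038162469863892), 2.283766031265259) [0.5001 0.1519] [0.6876 0.3048]
push_tab 0.73 2868 ((0.5865321159362793, 0.21828299760818481), (0.17764140665531158, 0.14884455502033234), 1.4500207901000977) [0.4964 0.1438] [0.6769 0.2939]Traceback (most recent call last):
  File "<stdin>", line 11, in <module>
  File "h.py", line 9, in atz
    o,d=ray(cam,px);return o+d*(z-o[2])/d[2]
        ~~~^^^^^^^^
  File "h.py", line 5, in ray
    m=camera_model(cam);K=np.array(m["mtx"],float);D=np.array(m["D"],float);R=np.array(m["R"]);t=np.array(m["t"])
ValueError: time passes only in moves, steps and waits
```

{"fn": "arm_command", "kwargs": {
  "series": [
    {"dr": [0, 0, 0.113], "offset": [4.0, -3.0, 0], "jaw": 255},
    {"dr": [0, 0, 0.226], "offset": [7.5, -5.8, 0], "jaw": 255},
    {"dr": [0, 0, 0.339], "offset": [11, -8.5, 0], "jaw": 255},
    {"dr": [0, 0, 0.452], "offset": [14, -10.8, 0], "jaw": 255},
    {"dr": [0, 0, 0.452], "offset": [16.3, -12.5, 0], "jaw": 255}
  ]
}}

```text
t: 2.12
tcp_pos: [0.3586, -0.35, 0.304]
tcp_rot: [3.142, 0.01, 0.001]
wrist_force: [1.1, -0.6, 0.7]
width: 0.0256
```

```bash
python3 - <<'E'
from h import *
s=sense();print(s)
t=grab_frame("top")
big=cv2.resize(t[130:240,130:250],None,fx=6,fy=5.4,interpolation=cv2.INTER_CUBIC)
cv2.imwrite("pics/a.png",cv2.cvtColor(big,cv2.COLOR_RGB2BGR))
E
```

```text
{'t': 2.1167, 'joint_positions': array([-7.73446149e-01,  1.27727583e-01, -2.81085303e-01,  1.16169070e+00,
        2.76165435e-04,  2.36164085e+00]), 'joint_velocities': array([ 8.77143503e-01, -2.91332188e-01, -3.34941143e-01, -5.64622533e-02,
        1.16182445e-04,  7.43404666e-01]), 'joint_torque': array([ -7.08294332, -41.0671699 ,  33.76540303,   0.48429424,
        -0.13191368,   0.09172525]), 'tcp_pos': array([ 0.3586181 , -0.35004684,  0.30400174]), 'tcp_rot': array([3.14156775e+00, 1.02190732e-02, 6.32032019e-04]), 'wrist_force': array([ 1.08605339, -0.6337109 ,  0.65797783]), 'torque': array([ 0.04926603, -0.06449393,  0.03722891]), 'width': 0.025597572260572462}
```

View pics/a.png

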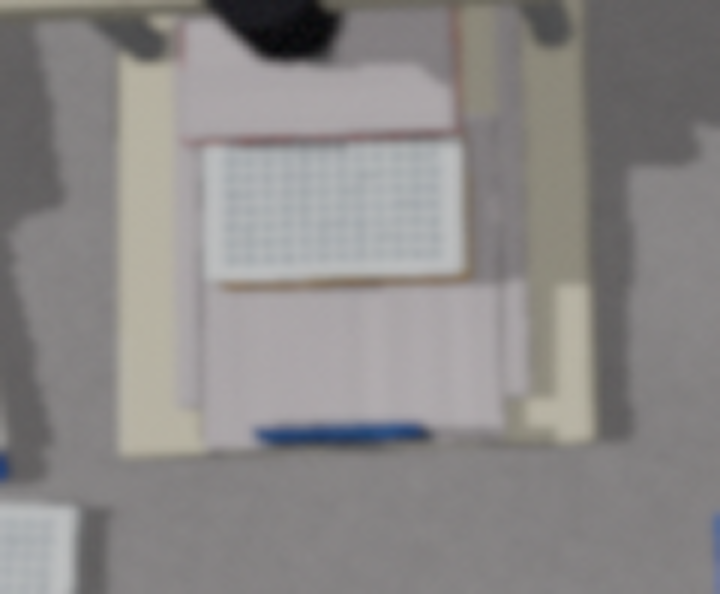

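```bash
python3 - <<'E'
from h import *
np.set_printoptions(precision=4,suppress=True)
f=lambda p:np.array([130+(p[0]+.5)/6-.5,130+(p[1]+.5)/5.4-.5])
for nm,z,a,b in(("front",.02,(120,456),(595,440)),("right",.02,(595,440),(584,20)),("left",.02,(120,456),(119,50)),("tabtop",.079,(258,437),(428,431)),("platefront",.075,(207,280),(468,272)),("platerear",.083,(205,143),(462,137))):
    A,B=atz("top",f(a),z),atz("top",f(b),z);d=B-A;print(nm,A[:2],B[:2],(A+B)[:2]/2,np.degrees(np.arctan2(d[1],d[0])),np.linalg.norm(d))
E
```

```text
front [0.4986 0.345 ] [0.5048 0.1058] [0.5017 0.2254] -88.5291316699877 0.23922631103994
right [0.5048 0.1058] [0.7452 0.111 ] [0.625  0.1084] 1.2351159346548604 0.24048004412571544
left [0.4986 0.345 ] [0.7313 0.351 ] [0.615 0.348] 1.4980931242275903 0.23278802086653286
tabtop [0.5034 0.2631] [0.5057 0.1813] [0.5045 0.2222] -88.43209610739817 0.08180146581253885
platefront [0.589  0.2902] [0.5917 0.163 ] [0.5904 0.2266] -88.79690077198401 0.12719955243624462
platerear [0.6628 0.2908] [0.6643 0.1653] [0.6635 0.2281] -89.3307168041624 0.1254983083851594
```

{"fn": "arm_command", "kwargs": {
  "series": [
    {"dr": [0, 0, 0], "offset": [1, -4, 0], "jaw": 255},
    {"dr": [0, 0, 0], "offset": [2, -8, 0], "jaw": 255},
    {"dr": [0, 0, 0], "offset": [3, -12, 0], "jaw": 255},
    {"dr": [0, 0, 0], "offset": [4, -16, 0], "jaw": 255},
    {"dr": [0, 0, 0], "offset": [4, -20, 0], "jaw": 255}
  ]
}}

```text
t: 2.58
tcp_pos: [0.397, -0.1498, 0.3042]
tcp_rot: [3.141, 0.019, 0.003]
wrist_force: [0.9, 0.7, 0.7]
width: -0.0002
```

{"fn": "arm_command", "kwargs": {
  "series": [
    {"dr": [0, 0, 0], "offset": [0.5, -4, 0], "jaw": 255},
    {"dr": [0, 0, 0], "offset": [1, -8, 0], "jaw": 255},
    {"dr": [0, 0, 0], "offset": [1.5, -12, 0], "jaw": 255},
    {"dr": [0, 0, 0], "offset": [2, -16, 0], "jaw": 255},
    {"dr": [0, 0, 0], "offset": [2, -20, 0], "jaw": 255}
  ]
}}

```text
t: 3.0
tcp_pos: [0.4148, 0.0259, 0.3043]
tcp_rot: [-3.117, -0.079, -0.001]
wrist_force: [0.5, -0.1, -0.0]
width: 0.0001
```

{"fn": "arm_command", "kwargs": {
  "series": [
    {"dr": [0, 0, 0], "offset": [0.5, -4, 0], "jaw": 255},
    {"dr": [0, 0, 0], "offset": [1, -8, 0], "jaw": 255},
    {"dr": [0, 0, 0], "offset": [1.5, -12, 2], "jaw": 255},
    {"dr": [0, 0, 0], "offset": [1.5, -16, 4], "jaw": 255},
    {"dr": [0, 0, 0], "offset": [1.5, -17.5, 7], "jaw": 255}
  ]
}}

```text
t: 3.42
tcp_pos: [0.4317, 0.0501, 0.2741]
tcp_rot: [-3.085, -0.131, 0.003]
wrist_force: [0.4, -0.4, 1.0]
width: 0.0001
```

{"fn": "arm_command", "kwargs": {
  "series": [
    {"dr": [0, 0, 0], "offset": [0, 0, 3.5], "jaw": 255},
    {"dr": [0, 0, 0], "offset": [0, 0, 7], "jaw": 255},
    {"dr": [0, 0, 0], "offset": [0, 0, 9], "jaw": 255},
    {"dr": [0, 0, 0], "offset": [0, 0, 11], "jaw": 255},
    {"dr": [0, 0, 0], "offset": [0, 0, 11], "jaw": 255}
  ]
}}

```text
t: 3.83
tcp_pos: [0.4274, 0.0518, 0.1604]
tcp_rot: [-3.083, -0.135, 0.017]
wrist_force: [-0.6, 0.4, -0.5]
width: -0.0001
```

{"fn": "arm_command", "kwargs": {
  "series": [
    {"dr": [0, 0, -0.12], "offset": [0, 0, -3], "jaw": 255},
    {"dr": [0, 0, -0.24], "offset": [0, 0, -5], "jaw": 255},
    {"dr": [0, 0, -0.36], "offset": [0, 0, -7], "jaw": 255},
    {"dr": [0, 0, -0.48], "offset": [0, 0, -7], "jaw": 255},
    {"dr": [0, 0, -0.6], "offset": [0, 0, -7], "jaw": 255}
  ]
}}

```text
t: 4.25
tcp_pos: [0.4324, 0.0483, 0.2368]
tcp_rot: [-2.904, -1.05, -0.026]
wrist_force: [0.4, -0.3, -0.7]
width: -0.0002
```

{"fn": "arm_command", "kwargs": {
  "series": [
    {"dr": [0, 0, -0.12], "offset": [0, 0, 0], "jaw": 255},
    {"dr": [0, 0, -0.24], "offset": [0, 0, 0], "jaw": 255},
    {"dr": [0, 0, -0.36], "offset": [0, 0, 0], "jaw": 255},
    {"dr": [0, 0, -0.48], "offset": [0, 0, 0], "jaw": 255},
    {"dr": [0, 0, -0.6], "offset": [0, 0, 0], "jaw": 255}
  ]
}}

```text
t: 4.67
tcp_pos: [0.4313, 0.0483, 0.2354]
tcp_rot: [-2.468, -1.865, -0.046]
wrist_force: [-0.4, 0.1, 0.1]
width: 0.0
```

```bash
cat >> h.py <<'E'
def go(p,yaw,cur=None):
    "tool-frame turn and offset (cm) to TCP p, tool down with tool x at yaw"
    s=sense();R0=Ro.from_rotvec(s["tcp_rot"]);q=np.asarray(s["tcp_pos"])
    Rt=Ro.from_euler("z",yaw)*Ro.from_euler("x",np.pi)
    print("t",s["t"],"pos",np.round(q,4),"yaw",round(np.arctan2(*R0.as_matrix()[[1,0],0]),3),"F",np.round(s["wrist_force"],1))
    print("dr",np.round((R0.inv()*Rt).as_rotvec(),3),"off cm",np.round(R0.inv().apply(np.array(p)-q)*100,2))
E
python3 -c "
from h import *
go([.43,.224,.25],1.594)"
```

```text
t 4.6667 pos [0.4313 0.0483 0.2354] yaw 1.294 F [-0.4  0.1  0.1]
dr [-0.013 -0.055 -0.3  ] off cm [16.92 -4.94 -0.47]
```

{"fn": "arm_command", "kwargs": {
  "series": [
    {"dr": [0, -0.02, -0.08], "offset": [4, -1.2, 0], "jaw": 255},
    {"dr": [-0.01, -0.03, -0.15], "offset": [8, -2.4, 0], "jaw": 255},
    {"dr": [-0.013, -0.055, -0.2], "offset": [12, -3.6, 0], "jaw": 255},
    {"dr": [-0.013, -0.055, -0.24], "offset": [15, -4.6, 0], "jaw": 255},
    {"dr": [-0.013, -0.055, -0.24], "offset": [16.9, -4.9, 0], "jaw": 255}
  ]
}}

```text
t: 5.08
tcp_pos: [0.4309, 0.2273, 0.2457]
tcp_rot: [-2.262, -2.178, -0.0]
wrist_force: [0.5, -0.2, -0.2]
width: 0.0
```

{"fn": "arm_command", "kwargs": {
  "series": [
    {"dr": [0, 0, 0], "offset": [0, 0, 2], "jaw": 255},
    {"dr": [0, 0, 0], "offset": [0, 0, 4], "jaw": 255},
    {"dr": [0, 0, 0], "offset": [0, 0, 6], "jaw": 255},
    {"dr": [0, 0, 0], "offset": [0, 0, 6], "jaw": 255}
  ]
}}

```text
t: 5.42
tcp_pos: [0.4291, 0.2234, 0.1819]
tcp_rot: [-2.265, -2.173, 0.01]
wrist_force: [-0.8, -0.1, 0.3]
width: -0.0001
```

```bash
python3 -c "
from h import *
go([.46,.224,.123],1.594)"
```

```text
t 5.4167 pos [0.4291 0.2234 0.1819] yaw 1.529 F [-0.8 -0.1  0.3]
dr [-0.007  0.002 -0.065] off cm [0.21 3.12 5.87]
```

{"fn": "arm_command", "kwargs": {
  "series": [
    {"dr": [-0.007, 0, -0.03], "offset": [0.1, 0, 3], "jaw": 255},
    {"dr": [-0.007, 0, -0.065], "offset": [0.2, 1, 5.9], "jaw": 255},
    {"dr": [-0.007, 0, -0.065], "offset": [0.2, 2, 5.9], "jaw": 255},
    {"dr": [-0.007, 0, -0.065], "offset": [0.2, 3.1, 5.9], "jaw": 255},
    {"dr": [-0.007, 0, -0.065], "offset": [0.2, 3.1, 5.9], "jaw": 255}
  ]
}}

```text
t: 5.83
tcp_pos: [0.4654, 0.2259, 0.1279]
tcp_rot: [2.194, 2.242, 0.011]
wrist_force: [0.6, 0.7, 0.7]
width: -0.0001
```

{"fn": "arm_command", "kwargs": {
  "series": [
    {"dr": [0, 0, 0], "offset": [0, 0.6, 0], "jaw": 255},
    {"dr": [0, 0, 0], "offset": [0, 1.2, 0], "jaw": 255},
    {"dr": [0, 0, 0], "offset": [0, 1.8, 0], "jaw": 255},
    {"dr": [0, 0, 0], "offset": [0, 2.4, 0], "jaw": 255},
    {"dr": [0, 0, 0], "offset": [0, 3.0, 0], "jaw": 255}
  ]
}}

```text
t: 6.25
tcp_pos: [0.4909, 0.2264, 0.126]
tcp_rot: [2.194, 2.248, 0.003]
wrist_force: [-9.2, 0.4, 6.3]
width: -0.0001
```

```bash
python3 -c "
from h import *
go([.55,.226,.123],1.594)"
```

```text
t 6.25 pos [0.4909 0.2264 0.126 ] yaw 1.595 F [-9.2  0.4  6.3]
dr [ 0.002 -0.001  0.001] off cm [-0.18  5.91  0.32]
```

{"fn": "arm_command", "kwargs": {
  "series": [
    {"dr": [0, 0, 0], "offset": [0, 0.7, 0], "jaw": 255},
    {"dr": [0, 0, 0], "offset": [0, 1.4, 0], "jaw": 255},
    {"dr": [0, 0, 0], "offset": [0, 2.1, 0], "jaw": 255},
    {"dr": [0, 0, 0], "offset": [0, 2.8, 0], "jaw": 255},
    {"dr": [0, 0, 0], "offset": [0, 3.5, 0], "jaw": 255}
  ]
}}

```text
t: 6.67
tcp_pos: [0.5249, 0.227, 0.1257]
tcp_rot: [-2.194, -2.249, -0.001]
wrist_force: [-7.6, -0.8, 5.4]
width: -0.0002
```

{"fn": "arm_command", "kwargs": {
  "series": [
    {"dr": [0, 0, 0], "offset": [0, 0.4, 0], "jaw": 255},
    {"dr": [0, 0, 0], "offset": [0, 0.8, 0], "jaw": 255},
    {"dr": [0, 0, 0], "offset": [0, 1.2, 0], "jaw": 255},
    {"dr": [0, 0, 0], "offset": [0, 1.5, 0], "jaw": 255},
    {"dr": [0, 0, 0], "offset": [0, 1.8, 0], "jaw": 255}
  ]
}}

```text
t: 7.08
tcp_pos: [0.5428, 0.2275, 0.1257]
tcp_rot: [2.194, 2.249, 0.001]
wrist_force: [-6.8, 0.1, 5.3]
width: 0.0002
```

{"fn": "arm_command", "kwargs": {
  "series": [
    {"dr": [0, 0, 0], "offset": [0, 0.2, 0], "jaw": 255},
    {"dr": [0, 0, 0], "offset": [0, 0.4, 0], "jaw": 255},
    {"dr": [0, 0, 0], "offset": [0, 0.6, 0], "jaw": 255}
  ]
}}

```text
t: 7.33
tcp_pos: [0.5487, 0.2276, 0.1257]
tcp_rot: [-2.194, -2.249, -0.0]
wrist_force: [-8.1, -0.5, 5.3]
width: 0.0001
```

{"fn": "arm_command", "kwargs": {
  "series": [
    {"dr": [0, 0, 0], "offset": [0, 0.2, 0], "jaw": 255},
    {"dr": [0, 0, 0], "offset": [0, 0.4, 0], "jaw": 255},
    {"dr": [0, 0, 0], "offset": [0, 0.6, 0], "jaw": 255},
    {"dr": [0, 0, 0], "offset": [0, 0.8, 0], "jaw": 255}
  ]
}}

```text
t: 7.67
tcp_pos: [0.5567, 0.2278, 0.1257]
tcp_rot: [2.194, 2.249, 0.0]
wrist_force: [-6.7, -0.7, 3.4]
width: -0.0001
```

{"fn": "arm_command", "kwargs": {
  "series": [
    {"dr": [0, 0, 0], "offset": [0, 0.15, 0], "jaw": 255},
    {"dr": [0, 0, 0], "offset": [0, 0.3, 0], "jaw": 255},
    {"dr": [0, 0, 0], "offset": [0, 0.4, 0], "jaw": 255}
  ]
}}

```text
t: 7.92
tcp_pos: [0.5608, 0.2279, 0.1257]
tcp_rot: [2.194, 2.248, 0.001]
wrist_force: [-7.9, -1.0, 3.8]
width: 0.0
```

{"fn": "arm_command", "kwargs": {
  "series": [
    {"dr": [0, 0, 0], "offset": [0, 0.15, 0], "jaw": 255},
    {"dr": [0, 0, 0], "offset": [0, 0.3, 0], "jaw": 255}
  ]
}}

```text
t: 8.08
tcp_pos: [0.5615, 0.2279, 0.1257]
tcp_rot: [-2.191, -2.247, 0.004]
wrist_force: [-19.0, -0.2, 15.3]
width: -0.0001
```

{"fn": "arm_command", "kwargs": {
  "series": [
    {"dr": [0, 0, 0], "offset": [0, 0.05, 0], "jaw": 255},
    {"dr": [0, 0, 0], "offset": [0, 0.05, 0], "jaw": 255}
  ]
}}

```text
t: 8.25
tcp_pos: [0.5616, 0.2279, 0.1257]
tcp_rot: [-2.191, -2.246, 0.005]
wrist_force: [-16.5, -0.0, 12.2]
width: 0.0003
```

{"fn": "arm_command", "kwargs": {
  "series": [
    {"dr": [0, 0, 0], "offset": [0, -1, 0], "jaw": 255},
    {"dr": [0, 0, 0], "offset": [0, -4, 0], "jaw": 255},
    {"dr": [0, 0, 0], "offset": [0, -8, 0], "jaw": 255},
    {"dr": [0, 0, 0], "offset": [0, -11, -2], "jaw": 255},
    {"dr": [0, 0, 0], "offset": [0, -12.5, -5], "jaw": 255}
  ]
}}

```text
t: 8.67
tcp_pos: [0.4352, 0.2232, 0.1728]
tcp_rot: [-2.194, -2.249, 0.008]
wrist_force: [-0.2, 0.7, -0.3]
width: 0.0002
```

```bash
python3 - <<'E'
from h import *
np.set_printoptions(precision=4,suppress=True)
t=grab_frame("top")
big=cv2.resize(t[130:240,130:250],None,fx=6,fy=5.4,interpolation=cv2.INTER_CUBIC)
cv2.imwrite("pics/c.png",cv2.cvtColor(big,cv2.COLOR_RGB2BGR))
s=grab_frame("side");cv2.imwrite("pics/c2.png",cv2.cvtColor(cv2.resize(s[100:300,140:340],(600,600),interpolation=cv2.INTER_CUBIC),cv2.COLOR_RGB2BGR))
for n,z in(("knob",.19),("pivot",.05),("push_tab",.06)):
    r={c:(pinpoint(c,n) or [None])[0] for c in("top","side")}
    print(n,[(c,v["pixel"],v["conf"],atz(c,v["pixel"],z)) for c,v in r.items() if v])
    if all(r.values()): print(tri(r["top"]["pixel"],r["side"]["pixel"]))
go([.43,.05,.30],1.594)
E
```

```text
knob [('top', [360.8, 205.8], 0.62, array([ 0.5003, -0.2522,  0.19  ]))]
pivot [('top', [351.4, 206.7], 0.76, array([ 0.5107, -0.2565,  0.05  ])), ('side', [285.4, 173.0], 0.55, array([ 0.5115, -0.2582,  0.05  ]))]
(array([ 0.5109, -0.2562,  0.0512]), np.float64(0.0006818784399519447))
push_tab [('top', [187.3, 183.6], 0.94, array([0.584 , 0.2248, 0.06  ])), ('side', [245.2, 249.8], 0.74, array([0.5693, 0.2272, 0.06  ]))]
(array([0.5771, 0.2243, 0.0582]), np.float64(0.014238517927662717))
t 9.0667 pos [0.4412 0.2249 0.1747] yaw 1.594 F [-0.4  0.1 -1. ]
dr [0.004 0.    0.   ] off cm [-17.46  -1.48 -12.54]
```

View pics/c.png

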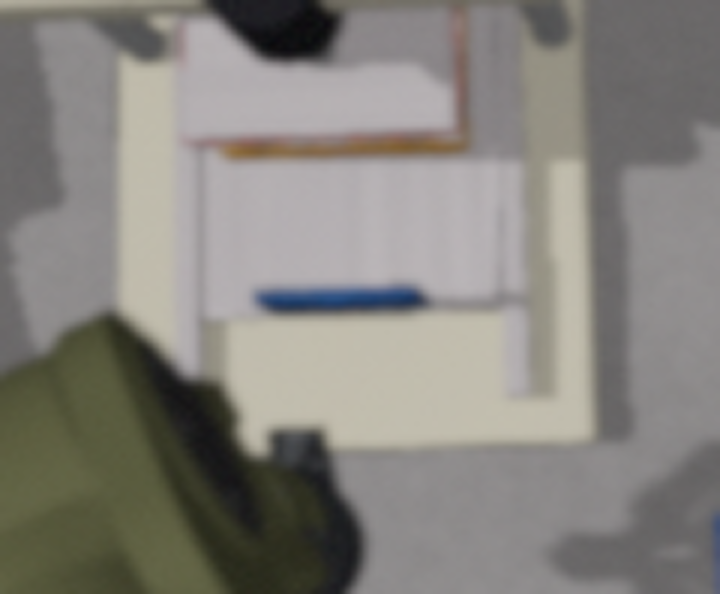

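{"fn": "arm_command", "kwargs": {
  "series": [
    {"dr": [0, 0, 0], "offset": [-2.5, -0.4, -3], "jaw": 255},
    {"dr": [0, 0, 0], "offset": [-5, -1, -6], "jaw": 255},
    {"dr": [0, 0, 0], "offset": [-8, -1.5, -9], "jaw": 255},
    {"dr": [0, 0, 0], "offset": [-11, -2, -11.5], "jaw": 255},
    {"dr": [0, 0, 0], "offset": [-15, -2.5, -12.5], "jaw": 255}
  ]
}}

```text
t: 9.48
tcp_pos: [0.4204, 0.0742, 0.3031]
tcp_rot: [2.189, 2.246, 0.011]
wrist_force: [1.2, -1.0, 0.9]
width: 0.0
```

{"fn": "arm_command", "kwargs": {
  "series": [
    {"dr": [0, 0, 0], "offset": [-4, -0.4, 0], "jaw": 255},
    {"dr": [0, 0, 0], "offset": [-8, -0.8, 0], "jaw": 255},
    {"dr": [0, 0, 0], "offset": [-12, -1.2, 0], "jaw": 255},
    {"dr": [0, 0, 0], "offset": [-16, -1.2, 0], "jaw": 255},
    {"dr": [0, 0, 0], "offset": [-20, -1.2, 0], "jaw": 255}
  ]
}}

```text
t: 9.9
tcp_pos: [0.4113, -0.128, 0.2997]
tcp_rot: [2.193, 2.246, 0.005]
wrist_force: [1.0, -0.0, 0.5]
width: -0.0003
```

{"fn": "arm_command", "kwargs": {
  "series": [
    {"dr": [0, 0, 0], "offset": [-4, 0, 0], "jaw": 255},
    {"dr": [0, 0, 0], "offset": [-8, 0, 0], "jaw": 255},
    {"dr": [0, 0, 0], "offset": [-12, 0, 0], "jaw": 255},
    {"dr": [0, 0, 0], "offset": [-16, 0, 0], "jaw": 255},
    {"dr": [0, 0, 0], "offset": [-20, 0, 0], "jaw": 255}
  ]
}}

```text
t: 10.32
tcp_pos: [0.4161, -0.3282, 0.2991]
tcp_rot: [2.194, 2.246, 0.006]
wrist_force: [0.6, 0.4, 0.8]
width: -0.0
```

```bash
python3 -c "
from h import *
go([.506,-.33,.233],1.588)"
```

```text
t 10.3167 pos [ 0.4161 -0.3282  0.2991] yaw 1.594 F [0.6 0.4 0.8]
dr [ 0.004 -0.001  0.006] off cm [-0.39  8.96  6.64]
```

{"fn": "arm_command", "kwargs": {
  "series": [
    {"dr": [0, 0, 0], "offset": [0, 3, 0], "jaw": 255},
    {"dr": [0, 0, 0], "offset": [0, 6, 2], "jaw": 255},
    {"dr": [0, 0, 0], "offset": [0, 9, 4.5], "jaw": 255},
    {"dr": [0, 0, 0], "offset": [0, 9, 6.6], "jaw": 255},
    {"dr": [0, 0, 0], "offset": [0, 9, 6.6], "jaw": 255}
  ]
}}

```text
t: 10.73
tcp_pos: [0.5058, -0.3225, 0.2283]
tcp_rot: [-2.19, -2.244, -0.003]
wrist_force: [-1.3, 0.6, -0.7]
width: -0.0001
```

```bash
python3 - <<'E'
from h import *
np.set_printoptions(precision=4,suppress=True)
s=grab_frame("side");t=grab_frame("top")
a=cv2.resize(s[110:200,240:330],(400,400),interpolation=cv2.INTER_CUBIC);b=cv2.resize(t[165:245,320:400],(400,400),interpolation=cv2.INTER_CUBIC)
cv2.imwrite("pics/d.png",cv2.cvtColor(np.hstack([a,b]),cv2.COLOR_RGB2BGR))
print(pinpoint("side","knob"))
go([.506,-.285,.233],1.588)
E
```

```text
[{'pixel': [287.5, 141.8], 'conf': 0.46}, {'pixel': [282.9, 161.9], 'conf': 0.17}, {'pixel': [281.7, 321.4], 'conf': 0.15}]
t 10.8833 pos [ 0.5064 -0.3237  0.2346] yaw 1.594 F [ 0.2 -0.1  0.7]
dr [ 0.004 -0.001  0.006] off cm [3.87 0.05 0.17]
```

View pics/d.png

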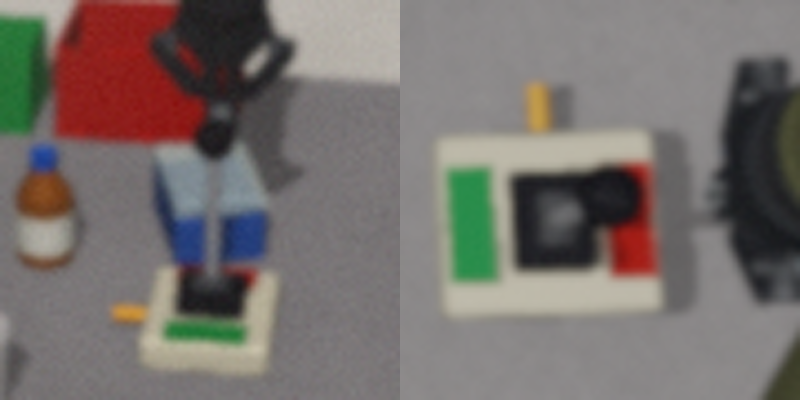

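{"fn": "arm_command", "kwargs": {
  "series": [
    {"dr": [0, 0, 0], "offset": [1, 0, 0], "jaw": 255},
    {"dr": [0, 0, 0], "offset": [2, 0, 0], "jaw": 255},
    {"dr": [0, 0, 0], "offset": [2.6, 0, 0], "jaw": 255},
    {"dr": [0, 0, 0], "offset": [3.0, 0, 0], "jaw": 255}
  ]
}}

```text
t: 11.22
tcp_pos: [0.5062, -0.2924, 0.2358]
tcp_rot: [2.191, 2.245, 0.007]
wrist_force: [0.2, -0.0, 0.4]
width: 0.0001
```

{"fn": "arm_command", "kwargs": {
  "series": [
    {"dr": [0, 0, 0], "offset": [0.3, 0, 0], "jaw": 255},
    {"dr": [0, 0, 0], "offset": [0.6, 0, 0], "jaw": 255}
  ]
}}

```text
t: 11.38
tcp_pos: [0.5061, -0.287, 0.2352]
tcp_rot: [2.191, 2.245, 0.006]
wrist_force: [0.1, -0.1, -1.0]
width: -0.0
```

{"fn": "arm_command", "kwargs": {
  "series": [
    {"dr": [0, 0, 0], "offset": [0.3, 0, 0], "jaw": 255},
    {"dr": [0, 0, 0], "offset": [0.6, 0, 0], "jaw": 255}
  ]
}}

```text
t: 11.55
tcp_pos: [0.5059, -0.2813, 0.2347]
tcp_rot: [2.192, 2.245, 0.006]
wrist_force: [-0.7, -0.0, 0.7]
width: -0.0
```

{"fn": "arm_command", "kwargs": {
  "series": [
    {"dr": [0, 0, 0], "offset": [0.3, 0, 0], "jaw": 255},
    {"dr": [0, 0, 0], "offset": [0.6, 0, 0], "jaw": 255}
  ]
}}

```text
t: 11.72
tcp_pos: [0.5058, -0.2755, 0.2346]
tcp_rot: [2.192, 2.245, 0.005]
wrist_force: [-1.0, -0.7, 0.1]
width: -0.0002
```

{"fn": "arm_command", "kwargs": {
  "series": [
    {"dr": [0, 0, 0], "offset": [0.3, 0, 0], "jaw": 255},
    {"dr": [0, 0, 0], "offset": [0.6, 0, 0], "jaw": 255}
  ]
}}

```text
t: 11.88
tcp_pos: [0.5057, -0.2695, 0.2347]
tcp_rot: [2.192, 2.245, 0.005]
wrist_force: [0.2, -1.3, 1.4]
width: 0.0002
```

{"fn": "arm_command", "kwargs": {
  "series": [
    {"dr": [0, 0, 0], "offset": [0.4, 0, 0], "jaw": 255},
    {"dr": [0, 0, 0], "offset": [0.8, 0, 0], "jaw": 255}
  ]
}}

```text
t: 12.05
tcp_pos: [0.5055, -0.2614, 0.2347]
tcp_rot: [2.192, 2.245, 0.005]
wrist_force: [-0.4, -2.2, 0.6]
width: -0.0001
```

{"fn": "arm_command", "kwargs": {
  "series": [
    {"dr": [0, 0, 0], "offset": [0.4, 0, 0], "jaw": 255},
    {"dr": [0, 0, 0], "offset": [0.8, 0, 0], "jaw": 255}
  ]
}}

```text
t: 12.22
tcp_pos: [0.5052, -0.2533, 0.2345]
tcp_rot: [2.192, 2.245, 0.005]
wrist_force: [1.9, -2.7, -1.3]
width: -0.0
```

{"fn": "arm_command", "kwargs": {
  "series": [
    {"dr": [0, 0, 0], "offset": [0.4, 0, 0], "jaw": 255},
    {"dr": [0, 0, 0], "offset": [0.8, 0, 0], "jaw": 255}
  ]
}}

```text
t: 12.38
tcp_pos: [0.505, -0.2454, 0.2344]
tcp_rot: [2.192, 2.245, 0.005]
wrist_force: [1.2, -4.3, -4.0]
width: -0.0002
```

```bash
cat > k.py <<'E'
from h import *
np.set_printoptions(precision=4,suppress=True)
im={c:grab_frame(c) for c in("side","top")}
for c in im:
    for n in("knob","plate_top","head_face"):
        l=pinpoint(c,n)
        if l: print(c,n,np.round(l[0]["pixel"],1),round(l[0]["conf"],2))
for th in(0,.3,.4,.5,.55):
    P=[.507,-.256+.14*np.sin(th),.05+.14*np.cos(th)];print(th,*[proj(c,P)[0] for c in("side","top")])
a=cv2.resize(im["side"][110:200,240:330],(400,400),interpolation=cv2.INTER_CUBIC);b=cv2.resize(im["side"][190:290,150:250],(400,400),interpolation=cv2.INTER_CUBIC)
import sys
cv2.imwrite(f"pics/{sys.argv[1]}.png",cv2.cvtColor(np.hstack([a,b]),cv2.COLOR_RGB2BGR))
s=sense();print(s["t"],s["tcp_pos"],s["wrist_force"])
E
python3 k.py e
```

```text
side knob [287.5 146.1] 0.69
side plate_top [296.  226.6] 0.58
side head_face [202. 241.] 0.69
top knob [345.5 204.9] 0.52
top plate_top [295.7 153.6] 0.36
top head_face [186.1 140.5] 0.92
0 [287.0577 140.5144] [362.1475 203.2073]
0.3 [285.5745 147.1719] [345.8455 203.6468]
0.4 [285.0812 150.0346] [340.5119 203.8896]
0.5 [284.5983 153.174 ] [335.3472 204.1748]
0.55 [284.3625 154.8369] [332.8489 204.332 ]
12.7833 [ 0.505  -0.2457  0.2345] [ 0.6802 -3.1329 -2.4591]
```

View pics/e.png

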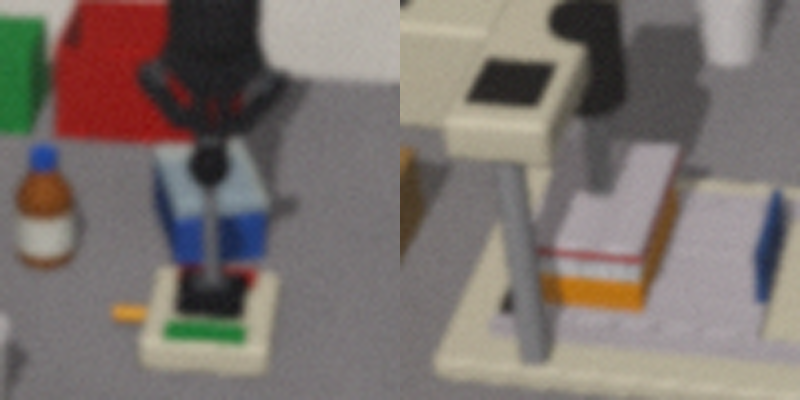

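{"fn": "arm_command", "kwargs": {
  "series": [
    {"dr": [0, 0, 0], "offset": [0.4, 0, 0.1], "jaw": 255},
    {"dr": [0, 0, 0], "offset": [0.8, 0, 0.2], "jaw": 255},
    {"dr": [0, 0, 0], "offset": [1.2, 0, 0.3], "jaw": 255},
    {"dr": [0, 0, 0], "offset": [1.6, 0, 0.3], "jaw": 255},
    {"dr": [0, 0, 0], "offset": [1.6, 0, 0.3], "jaw": 255}
  ]
}}

```text
t: 13.2
tcp_pos: [0.5047, -0.2294, 0.2315]
tcp_rot: [2.191, 2.245, 0.004]
wrist_force: [0.5, -6.5, -2.3]
width: -0.0
```

{"fn": "arm_command", "kwargs": {
  "series": [
    {"dr": [0, 0, 0], "offset": [0.3, 0, 0], "jaw": 255},
    {"dr": [0, 0, 0], "offset": [0.6, 0, 0], "jaw": 255},
    {"dr": [0, 0, 0], "offset": [0.8, 0, 0], "jaw": 255},
    {"dr": [0, 0, 0], "offset": [0.9, 0, 0], "jaw": 255},
    {"dr": [0, 0, 0], "offset": [0.9, 0, 0], "jaw": 255}
  ]
}}

```text
t: 13.62
tcp_pos: [0.5045, -0.2214, 0.2312]
tcp_rot: [2.191, 2.244, 0.002]
wrist_force: [0.5, -9.8, -6.3]
width: 0.0003
```

```bash
python3 k.py f
```

```text
side head_face [198.6 242.3] 0.72
top knob [337.5 206.1] 0.71
top head_face [187.  143.5] 0.91
0 [287.0577 140.5144] [362.1475 203.2073]
0.3 [285.5745 147.1719] [345.8455 203.6468]
0.4 [285.0812 150.0346] [340.5119 203.8896]
0.5 [284.5983 153.174 ] [335.3472 204.1748]
0.55 [284.3625 154.8369] [332.8489 204.332 ]
14.0167 [ 0.5045 -0.2216  0.2312] [ 1.0357 -9.8599 -5.0057]
```

{"fn": "arm_command", "kwargs": {
  "series": [
    {"dr": [0, 0, 0], "offset": [0.1, 0, 0], "jaw": 255},
    {"dr": [0, 0, 0], "offset": [0.2, 0, 0], "jaw": 255},
    {"dr": [0, 0, 0], "offset": [0.2, 0, 0], "jaw": 255}
  ]
}}

```text
t: 14.27
tcp_pos: [0.5044, -0.2197, 0.2311]
tcp_rot: [2.192, 2.243, 0.001]
wrist_force: [0.5, -11.5, -7.1]
width: 0.0002
```

{"fn": "arm_command", "kwargs": {
  "series": [
    {"dr": [0, 0, 0], "offset": [0.1, 0, 0], "jaw": 255},
    {"dr": [0, 0, 0], "offset": [0.2, 0, 0], "jaw": 255},
    {"dr": [0, 0, 0], "offset": [0.2, 0, 0], "jaw": 255}
  ]
}}

```text
t: 14.52
tcp_pos: [0.5043, -0.2179, 0.231]
tcp_rot: [2.192, 2.243, 0.001]
wrist_force: [1.0, -10.6, -7.0]
width: -0.0003
```

{"fn": "arm_command", "kwargs": {
  "series": [
    {"dr": [0, 0, 0], "offset": [0, 0, 0], "jaw": 255},
    {"dr": [0, 0, 0], "offset": [0, 0, 0], "jaw": 255},
    {"dr": [0, 0, 0], "offset": [0, 0, 0], "jaw": 255},
    {"dr": [0, 0, 0], "offset": [0, 0, 0], "jaw": 255},
    {"dr": [0, 0, 0], "offset": [0, 0, 0], "jaw": 255}
  ]
}}

```text
t: 14.93
tcp_pos: [0.5044, -0.2179, 0.2311]
tcp_rot: [2.192, 2.243, 0.001]
wrist_force: [2.0, -11.8, -7.6]
width: -0.0002
```

{"fn": "arm_command", "kwargs": {
  "series": [
    {"dr": [0, 0, 0], "offset": [0, 0, 0], "jaw": 255},
    {"dr": [0, 0, 0], "offset": [0, 0, 0], "jaw": 255},
    {"dr": [0, 0, 0], "offset": [0, 0, 0], "jaw": 255},
    {"dr": [0, 0, 0], "offset": [0, 0, 0], "jaw": 255},
    {"dr": [0, 0, 0], "offset": [0, 0, 0], "jaw": 255}
  ]
}}

```text
t: 15.35
tcp_pos: [0.5043, -0.2179, 0.2311]
tcp_rot: [2.192, 2.243, 0.001]
wrist_force: [0.7, -11.2, -6.7]
width: -0.0002
```

{"fn": "arm_command", "kwargs": {
  "series": [
    {"dr": [0, 0, 0], "offset": [0, 0, 0], "jaw": 255},
    {"dr": [0, 0, 0], "offset": [0, 0, 0], "jaw": 255},
    {"dr": [0, 0, 0], "offset": [0, 0, 0], "jaw": 255},
    {"dr": [0, 0, 0], "offset": [0, 0, 0], "jaw": 255},
    {"dr": [0, 0, 0], "offset": [0, 0, 0], "jaw": 255}
  ]
}}

```text
t: 15.77
tcp_pos: [0.5044, -0.2179, 0.2311]
tcp_rot: [2.192, 2.243, 0.001]
wrist_force: [1.6, -10.5, -7.3]
width: -0.0001
```

```bash
cat > w.py <<'E'
from h import *
F=[];H=[]
for i in range(14):
    grab_frame("side");s=sense();F.append(s["wrist_force"][1])
for i in range(3):
    l=pinpoint("side","head_face");H+= [np.round(l[0]["pixel"],1).tolist()] if l else []
grab_frame("top");l=pinpoint("top","knob");print(l and l[0]["pixel"])
print(s["t"],s["tcp_pos"],np.round(F,1),np.mean(F),H)
P=.707,.230
print([(z,proj("side",[*P,z])[0].round(1).tolist()) for z in(.092,.078,.07)])
E
python3 w.py
```

```text
[334.3, 204.5]
16.4667 [ 0.50434152 -0.21786663  0.23103304] [-10.5 -11.6  -9.9 -11.5 -10.7 -11.  -11.4 -10.6 -10.2 -10.9 -11.9 -11.2
 -10.9 -11. ] -10.943164516184043 [[200.0, 241.7], [200.0, 241.7], [200.0, 241.7]]
[(0.092, [199.9, 237.4]), (0.078, [200.3, 241.1]), (0.07, [200.5, 243.2])]
```

{"fn": "arm_command", "kwargs": {
  "series": [
    {"dr": [0, 0, 0], "offset": [0.05, 0, 0], "jaw": 255},
    {"dr": [0, 0, 0], "offset": [0.1, 0, 0], "jaw": 255},
    {"dr": [0, 0, 0], "offset": [0.1, 0, 0], "jaw": 255},
    {"dr": [0, 0, 0], "offset": [0.1, 0, 0], "jaw": 255},
    {"dr": [0, 0, 0], "offset": [0.1, 0, 0], "jaw": 255}
  ]
}}

```text
t: 17.13
tcp_pos: [0.5043, -0.2169, 0.231]
tcp_rot: [2.192, 2.243, 0.001]
wrist_force: [1.0, -11.0, -7.5]
width: 0.0002
```

{"fn": "arm_command", "kwargs": {
  "series": [
    {"dr": [0, 0, 0], "offset": [0, 0, 0], "jaw": 255},
    {"dr": [0, 0, 0], "offset": [0, 0, 0], "jaw": 255},
    {"dr": [0, 0, 0], "offset": [0, 0, 0], "jaw": 255},
    {"dr": [0, 0, 0], "offset": [0, 0, 0], "jaw": 255},
    {"dr": [0, 0, 0], "offset": [0, 0, 0], "jaw": 255}
  ]
}}

```text
t: 17.55
tcp_pos: [0.5043, -0.2169, 0.231]
tcp_rot: [2.192, 2.243, 0.001]
wrist_force: [1.2, -11.3, -7.5]
width: -0.0001
```

{"fn": "arm_command", "kwargs": {
  "series": [
    {"dr": [0, 0, 0], "offset": [0, 0, 0], "jaw": 255},
    {"dr": [0, 0, 0], "offset": [0, 0, 0], "jaw": 255},
    {"dr": [0, 0, 0], "offset": [0, 0, 0], "jaw": 255},
    {"dr": [0, 0, 0], "offset": [0, 0, 0], "jaw": 255},
    {"dr": [0, 0, 0], "offset": [0, 0, 0], "jaw": 255}
  ]
}}

```text
t: 17.97
tcp_pos: [0.5043, -0.2169, 0.231]
tcp_rot: [2.192, 2.243, 0.001]
wrist_force: [0.3, -11.0, -7.5]
width: -0.0001
```

{"fn": "arm_command", "kwargs": {
  "series": [
    {"dr": [0, 0, 0], "offset": [0, 0, 0], "jaw": 255},
    {"dr": [0, 0, 0], "offset": [0, 0, 0], "jaw": 255},
    {"dr": [0, 0, 0], "offset": [0, 0, 0], "jaw": 255},
    {"dr": [0, 0, 0], "offset": [0, 0, 0], "jaw": 255},
    {"dr": [0, 0, 0], "offset": [0, 0, 0], "jaw": 255}
  ]
}}

```text
t: 18.38
tcp_pos: [0.5043, -0.2169, 0.231]
tcp_rot: [2.192, 2.243, 0.001]
wrist_force: [1.5, -10.3, -7.2]
width: -0.0001
```

{"fn": "arm_command", "kwargs": {
  "series": [
    {"dr": [0, 0, 0], "offset": [0, 0, 0], "jaw": 255},
    {"dr": [0, 0, 0], "offset": [0, 0, 0], "jaw": 255},
    {"dr": [0, 0, 0], "offset": [0, 0, 0], "jaw": 255},
    {"dr": [0, 0, 0], "offset": [0, 0, 0], "jaw": 255},
    {"dr": [0, 0, 0], "offset": [0, 0, 0], "jaw": 255}
  ]
}}

```text
t: 18.8
tcp_pos: [0.5043, -0.2169, 0.231]
tcp_rot: [2.192, 2.243, 0.001]
wrist_force: [1.4, -10.2, -8.3]
width: 0.0001
```

```bash
sed -i 's/range(14)/range(8)/' w.py; python3 w.py; python3 k.py g
```

```text
[334.0, 205.6]
19.2 [ 0.50430769 -0.2168901   0.23102703] [-10.6 -10.6 -10.9 -11.1 -10.4 -10.5 -10.6 -10.5] -10.648176456925102 [[201.9, 242.7], [201.9, 242.7], [201.9, 242.7]]
[(0.092, [199.9, 237.4]), (0.078, [200.3, 241.1]), (0.07, [200.5, 243.2])]
side knob [284.7 155.3] 0.67
side plate_top [201.7 243.7] 0.45
side head_face [200.2 242.9] 0.89
top knob [334.1 204.9] 0.42
top plate_top [298.8 153.3] 0.69
top head_face [184.4 139.7] 0.62
0 [287.0577 140.5144] [362.1475 203.2073]
0.3 [285.5745 147.1719] [345.8455 203.6468]
0.4 [285.0812 150.0346] [340.5119 203.8896]
0.5 [284.5983 153.174 ] [335.3472 204.1748]
0.55 [284.3625 154.8369] [332.8489 204.332 ]
19.85 [ 0.5043 -0.2169  0.231 ] [  1.2396 -11.8012  -7.3152]
```

View pics/g.png

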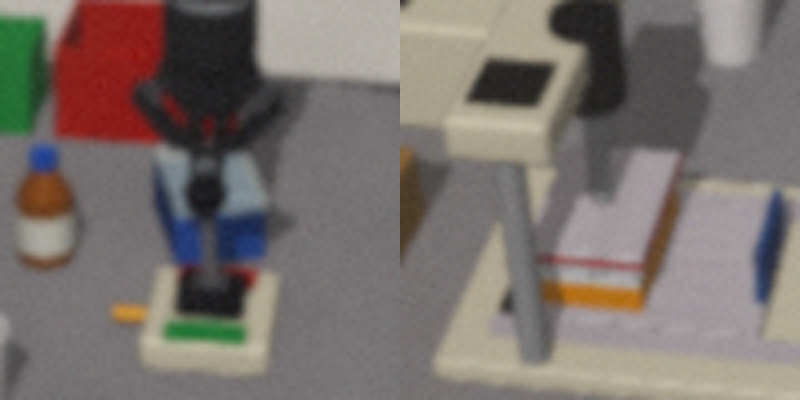

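```bash
cat > hold.py <<'E'
from h import *
import os
a=np.mean([grab_frame("side")[225:275,180:225].astype(float).mean(2) for _ in range(8)],0)  # averaged head crop
if os.path.exists("ref.npy"):
    r=np.load("ref.npy");w=cv2.createHanningWindow(a.shape[::-1],cv2.CV_64F)
    print("shift px",cv2.phaseCorrelate(r,a,w),"mean abs diff",abs(a-r).mean())
    for c in(12,16,20,24):
        col=lambda m:np.round(m[10:40,c-2:c+3].mean(1)).astype(int)
        print(c,"\n",col(r),"\n",col(a))
np.save("ref.npy",a)
s=sense();print(s["t"],s["tcp_pos"],s["wrist_force"])
E
python3 hold.py
```

```text
20.25 [ 0.50432708 -0.21688501  0.23101585] [  1.38411968 -10.65441433  -7.750631  ]
```

{"fn": "arm_command", "kwargs": {
  "series": [
    {"dr": [0, 0, 0], "offset": [0, 0, 0], "jaw": 255},
    {"dr": [0, 0, 0], "offset": [0, 0, 0], "jaw": 255},
    {"dr": [0, 0, 0], "offset": [0, 0, 0], "jaw": 255},
    {"dr": [0, 0, 0], "offset": [0, 0, 0], "jaw": 255},
    {"dr": [0, 0, 0], "offset": [0, 0, 0], "jaw": 255}
  ]
}}

```text
t: 20.67
tcp_pos: [0.5043, -0.2169, 0.231]
tcp_rot: [2.192, 2.243, 0.001]
wrist_force: [2.5, -9.6, -7.0]
width: -0.0001
```

{"fn": "arm_command", "kwargs": {
  "series": [
    {"dr": [0, 0, 0], "offset": [0, 0, 0], "jaw": 255},
    {"dr": [0, 0, 0], "offset": [0, 0, 0], "jaw": 255},
    {"dr": [0, 0, 0], "offset": [0, 0, 0], "jaw": 255},
    {"dr": [0, 0, 0], "offset": [0, 0, 0], "jaw": 255},
    {"dr": [0, 0, 0], "offset": [0, 0, 0], "jaw": 255}
  ]
}}

```text
t: 21.08
tcp_pos: [0.5043, -0.2169, 0.231]
tcp_rot: [2.192, 2.243, 0.001]
wrist_force: [1.3, -10.8, -6.8]
width: 0.0001
```

{"fn": "arm_command", "kwargs": {
  "series": [
    {"dr": [0, 0, 0], "offset": [0, 0, 0], "jaw": 255},
    {"dr": [0, 0, 0], "offset": [0, 0, 0], "jaw": 255},
    {"dr": [0, 0, 0], "offset": [0, 0, 0], "jaw": 255},
    {"dr": [0, 0, 0], "offset": [0, 0, 0], "jaw": 255},
    {"dr": [0, 0, 0], "offset": [0, 0, 0], "jaw": 255}
  ]
}}

```text
t: 21.5
tcp_pos: [0.5043, -0.2169, 0.231]
tcp_rot: [2.192, 2.243, 0.001]
wrist_force: [1.9, -11.2, -6.9]
width: 0.0001
```

{"fn": "arm_command", "kwargs": {
  "series": [
    {"dr": [0, 0, 0], "offset": [0, 0, 0], "jaw": 255},
    {"dr": [0, 0, 0], "offset": [0, 0, 0], "jaw": 255},
    {"dr": [0, 0, 0], "offset": [0, 0, 0], "jaw": 255},
    {"dr": [0, 0, 0], "offset": [0, 0, 0], "jaw": 255},
    {"dr": [0, 0, 0], "offset": [0, 0, 0], "jaw": 255}
  ]
}}

```text
t: 21.92
tcp_pos: [0.5043, -0.2169, 0.231]
tcp_rot: [2.192, 2.243, 0.001]
wrist_force: [1.5, -11.4, -7.5]
width: 0.0002
```

{"fn": "arm_command", "kwargs": {
  "series": [
    {"dr": [0, 0, 0], "offset": [0, 0, 0], "jaw": 255},
    {"dr": [0, 0, 0], "offset": [0, 0, 0], "jaw": 255},
    {"dr": [0, 0, 0], "offset": [0, 0, 0], "jaw": 255},
    {"dr": [0, 0, 0], "offset": [0, 0, 0], "jaw": 255},
    {"dr": [0, 0, 0], "offset": [0, 0, 0], "jaw": 255}
  ]
}}

```text
t: 22.33
tcp_pos: [0.5043, -0.2169, 0.231]
tcp_rot: [2.192, 2.243, 0.001]
wrist_force: [1.2, -10.8, -6.9]
width: -0.0001
```

```bash
python3 hold.py
```

```text
shift px ((0.4513884665949348, 0.17123831784851617), 0.9249763939424358) mean abs diff 0.2500113560984194
12 
 [ 48  51  56  61  67  73  78  83  90  96 102 107 111 115 118 119 119 120
 117  99  85  93 102 105 101  88  69  55  49  45] 
 [ 48  51  55  60  67  74  78  83  90  96 102 107 111 115 118 118 119 120
 117  98  85  93 102 106 101  88  70  55  49  45]
16 
 [ 51  56  62  76  94 110 120 127 133 137 139 142 143 144 144 143 144 147
 145 125 101 104 118 122 118 110  90  71  61  57] 
 [ 51  56  62  75  94 110 120 127 132 136 139 142 143 144 144 143 144 147
 145 125 101 104 118 122 118 110  90  71  62  57]
20 
 [ 50  55  63  78  90 105 123 135 142 146 149 152 153 154 154 154 153 153
 151 136 112 105 118 125 129 125 106  82  68  62] 
 [ 50  55  63  77  90 105 122 135 142 146 149 151 153 155 154 154 154 153
 150 136 111 105 118 125 129 125 106  82  68  62]
24 
 [ 68  77  86  97 107 117 129 136 142 145 148 152 153 155 156 156 155 155
 157 153 128 107 118 131 135 128 113  89  70  61] 
 [ 68  77  87  97 107 117 128 136 141 145 148 151 153 155 156 156 155 155
 157 153 128 108 118 131 135 128 113  89  70  61]
22.7333 [ 0.50430738 -0.21689748  0.23102978] [  1.36041192 -11.58971956  -6.92339205]
```

{"fn": "arm_command", "kwargs": {
  "series": [
    {"dr": [0, 0, 0], "offset": [0, 0, 0], "jaw": 255},
    {"dr": [0, 0, 0], "offset": [0, 0, 0], "jaw": 255},
    {"dr": [0, 0, 0], "offset": [-0.3, 0, 0], "jaw": 255},
    {"dr": [0, 0, 0], "offset": [-0.7, 0, 0], "jaw": 255},
    {"dr": [0, 0, 0], "offset": [-1.1, 0, 0], "jaw": 255}
  ]
}}

```text
t: 23.15
tcp_pos: [0.505, -0.2268, 0.2323]
tcp_rot: [2.191, 2.245, 0.006]
wrist_force: [-1.1, -5.7, 2.5]
width: -0.0001
```

{"fn": "arm_command", "kwargs": {
  "series": [
    {"dr": [0, 0, 0], "offset": [-0.4, 0, 0], "jaw": 255},
    {"dr": [0, 0, 0], "offset": [-0.8, 0, 0], "jaw": 255},
    {"dr": [0, 0, 0], "offset": [-1.2, 0, 0], "jaw": 255},
    {"dr": [0, 0, 0], "offset": [-1.6, 0, 0], "jaw": 255},
    {"dr": [0, 0, 0], "offset": [-2.0, 0, 0], "jaw": 255}
  ]
}}

```text
t: 23.57
tcp_pos: [0.5052, -0.2466, 0.2316]
tcp_rot: [2.192, 2.246, 0.007]
wrist_force: [0.2, -3.0, 2.7]
width: 0.0
```

{"fn": "arm_command", "kwargs": {
  "series": [
    {"dr": [0, 0, 0], "offset": [-0.4, 0, 0], "jaw": 255},
    {"dr": [0, 0, 0], "offset": [-0.8, 0, 0], "jaw": 255},
    {"dr": [0, 0, 0], "offset": [-1.2, 0, 0], "jaw": 255},
    {"dr": [0, 0, 0], "offset": [-1.6, 0, 0], "jaw": 255},
    {"dr": [0, 0, 0], "offset": [-2.0, 0, 0], "jaw": 255}
  ]
}}

```text
t: 23.98
tcp_pos: [0.5054, -0.2666, 0.2314]
tcp_rot: [2.193, 2.246, 0.006]
wrist_force: [-0.2, -1.1, 0.9]
width: -0.0003
```

{"fn": "arm_command", "kwargs": {
  "series": [
    {"dr": [0, 0, 0], "offset": [-0.3, 0, 0], "jaw": 255},
    {"dr": [0, 0, 0], "offset": [-0.6, 0, 0], "jaw": 255},
    {"dr": [0, 0, 0], "offset": [-0.9, 0, 0], "jaw": 255},
    {"dr": [0, 0, 0], "offset": [-1.2, 0, 0], "jaw": 255},
    {"dr": [0, 0, 0], "offset": [-1.5, 0, 0], "jaw": 255}
  ]
}}

```text
t: 24.4
tcp_pos: [0.5058, -0.2815, 0.2314]
tcp_rot: [2.193, 2.246, 0.006]
wrist_force: [0.0, -0.5, -0.2]
width: 0.0002
```

{"fn": "arm_command", "kwargs": {
  "series": [
    {"dr": [0, 0, 0], "offset": [-0.3, 0, 0], "jaw": 255},
    {"dr": [0, 0, 0], "offset": [-0.6, 0, 0], "jaw": 255},
    {"dr": [0, 0, 0], "offset": [-0.9, 0, 0], "jaw": 255},
    {"dr": [0, 0, 0], "offset": [-1.2, 0, 0], "jaw": 255},
    {"dr": [0, 0, 0], "offset": [-1.5, 0, 0], "jaw": 255}
  ]
}}

```text
t: 24.82
tcp_pos: [0.5063, -0.2968, 0.2316]
tcp_rot: [2.192, 2.246, 0.006]
wrist_force: [0.4, 0.3, 0.8]
width: 0.0001
```

{"fn": "arm_command", "kwargs": {
  "series": [
    {"dr": [0, 0, 0], "offset": [-1, 0, 0], "jaw": 255},
    {"dr": [0, 0, 0], "offset": [-2, 0, 0], "jaw": 255},
    {"dr": [0, 0, 0], "offset": [-3, 0, -2], "jaw": 255},
    {"dr": [0, 0, 0], "offset": [-3.5, 0, -5], "jaw": 255},
    {"dr": [0, 0, 0], "offset": [-3.5, 0, -8], "jaw": 255}
  ]
}}

```text
t: 25.23
tcp_pos: [0.506, -0.3331, 0.3115]
tcp_rot: [2.195, 2.246, 0.004]
wrist_force: [0.6, -0.1, 0.4]
width: -0.0
```

```bash
python3 k.py z
```

```text
side knob [288.6 142.4] 0.49
side plate_top [200.8 242.2] 0.65
side head_face [279.6 318.3] 0.24
top knob [360.9 203.9] 0.63
top plate_top [187.6 141.9] 0.56
top head_face [184.2 140.7] 0.75
0 [287.0577 140.5144] [362.1475 203.2073]
0.3 [285.5745 147.1719] [345.8455 203.6468]
0.4 [285.0812 150.0346] [340.5119 203.8896]
0.5 [284.5983 153.174 ] [335.3472 204.1748]
0.55 [284.3625 154.8369] [332.8489 204.332 ]
25.6333 [ 0.5062 -0.3313  0.3101] [ 0.3352 -0.1959  0.1506]
```

View pics/z.png

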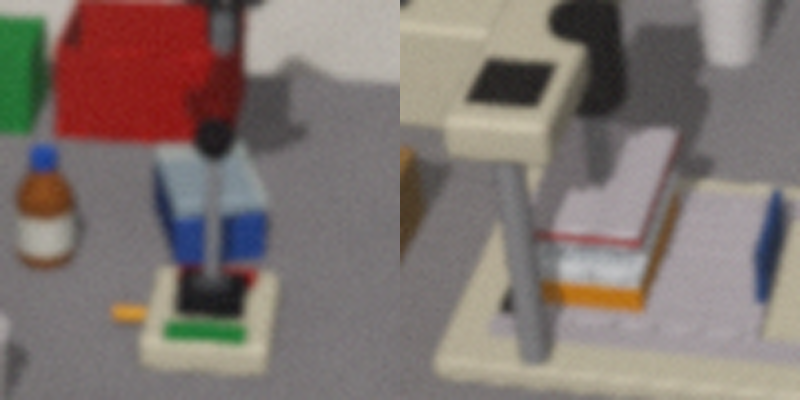

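```bash
python3 -c "
from h import *
print(job_done(), sense()['t'])"
```

```text
the job is handed in; nothing more can be done
the job is handed in; nothing more can be done
```

I pushed the tray home and pressed the plate with the lever over to the green side. I then eased the lever back to centre, backed the arm off clear of everything, and handed the job in at about t = 26 s of the 67 s allowed.

- **Tray:** I pushed the blue tab until the contact force jumped from about 8 N to 19 N at the rubber stop. The tab then measured x ≈ 0.577 m, which is the home position I had worked out. The two cameras disagreed by about 14 mm on that point, so I relied mainly on the force.
- **Lever:** I held it at about 0.48–0.53 rad, from the camera and the arm position. The force at the ball was about 11 N, a little above the stated 6–9 N. I put that down to friction, as there was no sharp rise to show it was on its stop.
- **Plate:** The head came to rest at about 71 mm above the table, against 70 mm for fully down. Averaged pictures from t ≈ 20.0 and 22.5 s showed no movement, and I held the lever until t ≈ 22.9 s. After the head rose, the camera estimate of the plate's height was too noisy to confirm on its own that it was fully seated.
- **Release:** I brought the lever back over about 2 s, and the contact force fell smoothly to zero. The last picture showed the lever centred and the press head up. It did not show all the bystanders, and I made no separate check of them.
- **Detour:** An early wrist joint limit stopped the arm over the tube rack, and it came down there to about 87 mm at the fingertips, well above the 42 mm rack. I turned the wrist and carried on; no contact force was seen.

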